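# Add a split spacer to the micromanipulator's stop pillar

## Robot

A 7-joint arm with a two-finger parallel gripper is mounted at the origin on the work surface. World frame = base frame: x ahead of the robot, y to its left, z up, the work surface at z = 0. Lengths are in m, angles in rad, forces in N, time in s.
With the tool pointing down it reaches from about 0.4 to 0.85 m from the base axis. Payload 10.4 kg.
Tool frame: the origin (TCP) lies at the very end of the fingers, on their centre line; the grasp point (between the pads) lies 19 mm behind it; z points along the fingers, y is the line along which they close (so a half turn about z gives the same grasp; the last joint's range is limited). The gripper opens to 87 mm and grips with 3 to 60 N. Pads are 19 mm wide; open, the fingers measure 117 mm over their backs; the gripper's body (75 mm by 190 mm) begins 51 mm behind the grasp point.
Start: joints at [-1.342, 0.332, -0.065, 1.46, 0.022, 1.35, -0.088], TCP at [0.156, 0.605, 0.223] pointing down, gripper open.
Joint ranges: [-2.6, 2.6], [-0.5, 2.12], [-1.47, 1.34], [0.16, 2.42], [-1.27, 4.41], [0.06, 2.06], [-2.6, 2.6]. Speed limits (rad/s): [2.22, 2.22, 2.79, 2.79, 3.14, 3.14, 3.14].

## Interface

Orientations are given as a unit quaternion [x, y, z, w].
In Python, from bench import r gives the robot as it stands.
- The arm moves only by the shell command python3 -m crank 'ROWS' [FORCE]. ROWS is JSON, a list that holds one entry, the list of rows, each a list of 5 numbers: the shift along the tool's x, y, z in mm, then the turn about the tool's z in degrees, then the opening, from -1 (shut) to 1 (fully open). A call has 1 to 20 rows; each row is the pose to reach, as a shift and turn from the pose commanded when the call began, along the tool's axes at that moment; what a row does not reach only later rows make up. A row lasts 1/10 s, in which the tool goes at most 50 mm and 8.59 degrees, less where a joint would pass 70% of its speed; a pose out of reach is approached as far as the arm can. A call with a gripper value outside its range is refused whole. The fingers move at their own pace and stop on an object; FORCE is the grip in N (left out, the last holds). Time passes only in rows, so rows that repeat a pose let the fingers close. It gives the time, the measured TCP pose, the force, the opening and the grip force at its end, in the units of the state.
- r.read_state(): the state, without advancing time (a new reading comes with each control period).
- r.camera(name): name is "scene" or "top" or "wrist"; returns a dict with "image" (400x640x3 uint8, red, green, blue), "vfov" (degrees; the focal length in pixels is half the picture's height over the tangent of half this angle, whatever the lens; pixels are square), "cx", "cy" (the principal point, pixels), "k1" (the pictures are not rectified: a ray, as slopes to the right and down, at radius r is drawn at 1 + k1 r^2 times it, then the intrinsics apply), "eye" and "attitude" of the camera in the world. Camera axes: x right, y down, z forward; pixel columns grow to the right and rows downward; lengths in m; the calibration is good to about 2 mm. A picture is of the moment at which its call begins. There is no depth.
- r.close_job(): hands the job in; it is judged then, once.
The state is a dict: "time": time; "joint_positions": joint angles; "joint_vel": joint speeds; "joint_torque": joint torques, N m; "ee_pos": TCP position; "eef_rot": TCP orientation; "ft_force": force on the tool from outside, world axes, zero at the start; "torque": the same for the moment, N m; "width": finger opening in m; "grip_force": force on a finger pad.
Only numpy, scipy, OpenCV 4.12 (cv2) and the standard library are available. Lean on these libraries where they do the work, as an engineer would, in place of code of your own. Each camera call takes 0.05 s, during which the arm holds its last target. There are 200 camera calls.

## Task

Slide the loose blue split spacer sideways under the red knob, fully onto the stop pillar's stem, so that it lies flat on the silver spacer already there with its slot facing the opposite way from the silver one's slot. Leave the silver spacer where it is, and do not disturb the loose black spacer.

Things in the scene. Friction and masses are not known exactly. Their poses are not given: they have to be found in the camera images.
- blue_center (a point): Centre (half-way up) of the blue split spacer, loose, flat on the table: an aluminium disc 60 mm in diameter, 16 mm thick, 60 to 120 g, with a slot 22 mm wide that runs in from the rim, past the centre, to a flat end 7 mm beyond it. Its x axis points from the centre out through the slot's open mouth, z is up. The rim has two flats 54 mm apart, parallel to the slot, at +y and -y: grip it there.
- fitted_slot (a point): Middle of the slot's mouth, at the rim and half-way up, of the silver (bare aluminium) split spacer already on the pillar, loose, resting on the base plate. Same shape and size as the blue one; its centre is 30 mm from this point along -x. Its x axis points outward through the slot's mouth, z is up.
- pillar: Fixed stop pillar: black base plate 90 x 90 x 14 mm, an upright steel stem 8 mm in diameter in its middle, and on top a red knob 32 mm in diameter, its underside 70 mm and its top 84 mm above the table. The origin is on the stem's axis at table height; z is up. The silver spacer fills 14 to 30 mm above the table, which leaves 40 mm free under the knob; the knob is too wide for a slot to pass over.
- spare_center (a point): Centre (half-way up) of a loose black split spacer of the same shape and size as the blue one, flat on the table; axes as for the blue one. Not to be used. (A loose brass ring without a slot also lies on the table and is not to be used.)
Not all that is in view belongs to the job. There is more than one size of the part that bears fitted_slot; the job needs the largest.

How it is judged:
By the outcome, as a careful person would: the job done as asked, in the order asked, and still so for the second after the job is handed in, with the robot touching nothing.
It also fails if it takes over 38 s, if anything falls off the work surface, if the arm or the gripper's body presses on something with over 40 N, if the wrist force passes 120 N, or if a joint passes its speed limit or range.

## Working session

There is one attempt and no reset: what is moved stays moved. The work goes in short steps, Python scripts to look and compute and a shell command to move; the robot and the scene stay as the last step left them, time stands still between calls to the robot, and variables do not carry over. Pictures are saved under pics/ and viewed, at most 10 in all, crops included, and the job is handed in when it is done.

```bash
mkdir -p pics; ls
cat > h.py <<'E'
import numpy as np,cv2
from bench import r
from scipy.spatial.transform import Rotation as R
def K(c):
    f=200/np.tan(np.radians(c["vfov"])/2); return np.array([[f,0,c["cx"]],[0,f,c["cy"]],[0,0,1.]])
def rot(c):
    a=np.array(c["attitude"]); return R.from_quat(a).as_matrix() if a.size==4 else a.reshape(3,3)
def ray(c,uv):
    uv=np.array(uv,float).reshape(-1,1,2)
    p=cv2.undistortPoints(uv,K(c),np.array([c["k1"],0,0,0.])).reshape(-1,2)
    return np.c_[p,np.ones(len(p))]@rot(c).T
def plane(c,uv,z):
    d=ray(c,uv); e=np.array(c["eye"]); return e+d*((z-e[2])/d[:,2])[:,None]
def proj(c,P):
    Rm=rot(c).T; rv,_=cv2.Rodrigues(Rm); t=-Rm@np.array(c["eye"])
    return cv2.projectPoints(np.array(P,float).reshape(-1,1,3),rv,t,K(c),np.array([c["k1"],0,0,0.]))[0].reshape(-1,2)
def shot(n,f):
    c=r.camera(n); cv2.imwrite(f"pics/{f}.png",c["image"][:,:,::-1]); import pickle; pickle.dump(c,open(f"pics/{f}.pkl","wb")); return c
def load(f):
    import pickle; return pickle.load(open(f"pics/{f}.pkl","rb"))
E
python3 - <<'E'
from h import *
for n in ["scene","top","wrist"]:
    c=shot(n,n+"0"); print(n,{k:v for k,v in c.items() if k!="image"})
print(r.read_state())
E
```

```text
pics
scene {'vfov': 48.446661850784366, 'cx': 327.51694746662974, 'cy': 201.88120546344342, 'k1': -0.053632298062420446, 'eye': array([0.92944199, 0.59607468, 0.59815426]), 'attitude': array([ 0.22665202,  0.87307286, -0.41535461, -0.1176996 ])}
top {'vfov': 50.72736714226926, 'cx': 314.48533535598057, 'cy': 201.25041640025665, 'k1': -0.07204092893246533, 'eye': array([ 0.46250935, -0.03145719,  0.85180911]), 'attitude': array([-0.70458024,  0.70646024, -0.03219261,  0.05868778])}
wrist {'vfov': 61.836460231694964, 'cx': 320.65658007463753, 'cy': 205.49292317049895, 'k1': -0.05955307144819463, 'eye': array([0.07359592, 0.6255048 , 0.38290338]), 'attitude': array([0.78100566, 0.60514078, 0.09438408, 0.12217378])}
{'time': 0.15, 'joint_positions': array([-1.34163777,  0.33269403, -0.06466764,  1.4606781 ,  0.02160102,
        1.34987215, -0.08849151]), 'joint_vel': array([ 8.92192937e-05, -2.23836240e-03,  4.72578831e-04, -1.73367334e-03,
       -2.04434601e-03,  2.06824240e-03,  2.89466159e-03]), 'joint_torque': array([ 7.52067626e-04, -6.23635983e+01,  2.47023610e-02, -3.90135098e+01,
       -6.11799373e-02,  3.72450391e-02,  5.97711141e-05]), 'ee_pos': array([0.15564656, 0.60505025, 0.22199059]), 'eef_rot': array([ 1.25550280e-01,  9.92087143e-01, -4.77011939e-04, -3.55000683e-05]), 'ft_force': array([-0.18662232, -0.15925403,  0.53112467]), 'torque': array([ 0.02413385, -0.02040267, -0.00045203]), 'grip_force': 0.0, 'width': 0.08702143848999702}
```

View pics/top0.png

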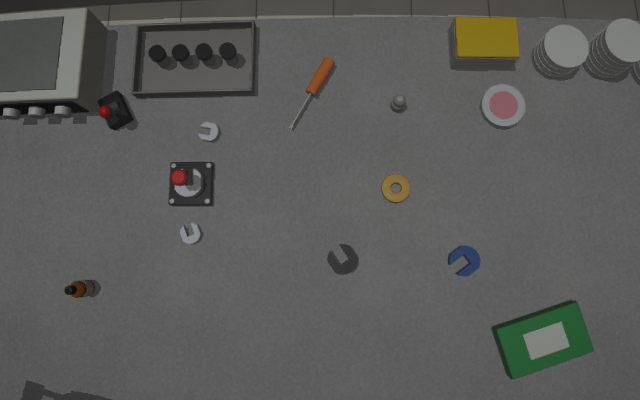

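View pics/scene0.png

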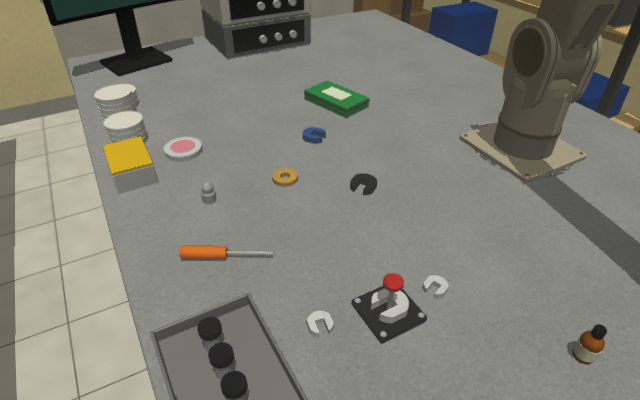

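Candidates:
- **Blue spacer:** the blue slotted disc at top (463,261). The other discs are black (343,259) and brass ring (396,188).
- **Fitted silver spacer:** the largest one, under the red knob at (190,183). The smaller loose silver ones are at (208,131) and (190,233), and there is another red-topped item at (110,108).

I choose the disc at (463,261) and the pillar at (190,183), and will check both in one crop.

Run:
```python
from h import *
t=cv2.imread("pics/top0.png");s=cv2.imread("pics/scene0.png")
cr=lambda im,u,v,h:cv2.resize(im[v-h:v+h,u-h:u+h],(390,290) if 0 else (295,295),interpolation=cv2.INTER_CUBIC)
out=np.vstack([np.hstack([cr(t,190,183,30),cr(t,463,261,30)]),np.hstack([cr(s,390,303,42),cr(s,315,135,30)])])
cv2.imwrite("pics/crop0.png",cv2.convertScaleAbs(out,alpha=1.3))
c=load("top0")
def info(name,m,z):
    cs=cv2.findContours(m.astype(np.uint8),cv2.RETR_EXTERNAL,cv2.CHAIN_APPROX_NONE)[0]
    for k in sorted(cs,key=cv2.contourArea)[::-1][:3]:
        if cv2.contourArea(k)<40: continue
        P=plane(c,k[:,0,:],z)[:,:2].astype(np.float32)
        (x,y),rad=cv2.minEnclosingCircle(P); M=P.mean(0)
        Mo=cv2.moments((P*1e5).astype(np.int32)); g=np.array([Mo["m10"],Mo["m01"]])/Mo["m00"]/1e5
        d=np.array([x,y])-g
        print(name,k[:,0,:].mean(0),"circ",x,y,rad,"dir deg",np.degrees(np.arctan2(d[1],d[0])),np.linalg.norm(d))
hsv=cv2.cvtColor(c["image"],cv2.COLOR_RGB2HSV)
h,S,v=cv2.split(hsv)
info("blue",(h>100)&(h<130)&(S>100),.016)
info("red",((h<8)|(h>172))&(S>150),.084)
info("silver",(S<40)&(v>130),.030)
info("black",(v<62)&(S<60),.016)
```

```text
blue [464.86111111 260.01851852] circ 0.4525487422943115 -0.29362496733665466 0.030196772888302803 dir deg 124.12516223365496 0.005239974745447539
red [178.45454545 176.88636364] circ 0.6094784140586853 0.2544673979282379 0.01549620646983385 dir deg 175.316694866428 0.00021395956740434302
red [105.12121212 111.27272727] circ 0.7424017786979675 0.4105709195137024 0.014224951155483723 dir deg -165.31735010000702 0.00039896756687876004
silver [51.91958042 75.32167832] circ 0.8690609335899353 0.602179765701294 0.1133824810385704 dir deg 72.32602401650539 0.04914762892624223
silver [502.82142857 105.38392857] circ 0.7636515498161316 -0.38255396485328674 0.04237191751599312 dir deg 107.7993549198294 0.0001709512495311129
silver [547.41489362 340.17553191] circ 0.30401670932769775 -0.44025659561157227 0.04254348948597908 dir deg -100.6684973014037 0.00389131391174562
black [81.89519651 89.29548763] circ 0.8346986770629883 0.5361192226409912 0.17948704957962036 dir deg 78.28510992923275 0.022822863993472373
black [196.74906367  56.23220974] circ 0.8849899768829346 0.25614187121391296 0.10761299729347229 dir deg 172.28950276732914 0.0015303797817882562
black [189.55218855 182.86868687] circ 0.6091006994247437 0.25121599435806274 0.06282659620046616 dir deg 77.14385836117593 0.00882451947527042
```

View pics/crop0.png

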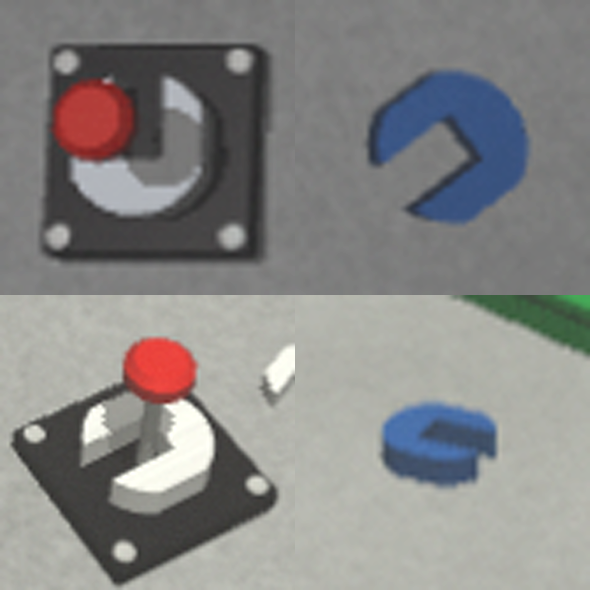

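Choice confirmed. The silver spacer's slot faces roughly +x and the stem passes through it. The blue slot faces roughly 125°. Next I'll look from close up with the wrist camera, pillar first, then blue.

```bash
cat >> h.py <<'E'
def shift(target):
    s=r.read_state(); Rt=R.from_quat(s["eef_rot"])
    return Rt.inv().apply(np.array(target)-s["ee_pos"])*1000
def yaw(s=None):
    s=s or r.read_state(); y=R.from_quat(s["eef_rot"]).apply([0,1,0]); return np.degrees(np.arctan2(y[1],y[0]))
E
python3 - <<'E'
from h import *
s=r.read_state(); c=load("wrist0")
Rt=R.from_quat(s["eef_rot"])
print("cam off tool",Rt.inv().apply(c["eye"]-s["ee_pos"]),"axis tool",Rt.inv().apply(rot(c)[:,2]),"yaw",yaw())
print("hit",plane(c,[[c["cx"],c["cy"]]],.03))
print(shift([.72,.26,.20]))
E
```

```text
cam off tool [ 0.08455151 -0.00078397 -0.16091629] axis tool [-3.05020826e-01  2.81083257e-04  9.52345639e-01] yaw 75.57492727731241
hit [[0.18302237 0.59711723 0.03      ]]
[-632.51742192 -193.56299563   22.20673579]
```

```bash
python3 -m crank '[[[-632,-194,22,0,1],[-632,-194,22,0,1],[-632,-194,22,0,1],[-632,-194,22,0,1],[-632,-194,22,0,1],[-632,-194,22,0,1],[-632,-194,22,0,1],[-632,-194,22,0,1],[-632,-194,22,0,1],[-632,-194,22,0,1],[-632,-194,22,0,1],[-632,-194,22,0,1],[-632,-194,22,0,1],[-632,-194,22,0,1],[-632,-194,22,0,1],[-632,-194,22,0,1],[-632,-194,22,0,1],[-632,-194,22,0,1],[-632,-194,22,0,1],[-632,-194,22,0,1]]]' 30
python3 - <<'E'
from h import *
shot("wrist","w1"); print(yaw(), shift([.45,-.2936,.17]))
E
```

```text
time: 2.15
ee_pos: [0.7191, 0.2606, 0.2009]
eef_rot: [0.125, 0.992, 0.0, 0.0]
ft_force: [-0.1, -0.5, -1.0]
width: 0.0871
grip_force: 0.0
75.60066175973857 [ 122.97715749 -603.50805452   30.61232135]
```

View pics/w1.png

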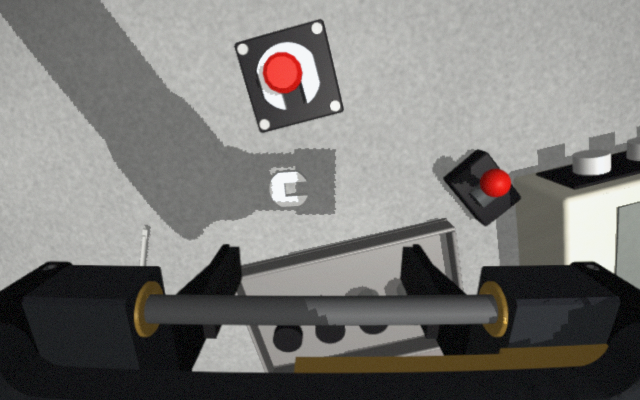

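The pillar is at (285,75), with its four screws, the silver ring and a slot mouth near (297,105). The knob doesn't hide the mouth.

Run:
```python
from h import *
c=load("w1"); im=c["image"]; g=cv2.cvtColor(im,cv2.COLOR_RGB2GRAY)
hsv=cv2.cvtColor(im,cv2.COLOR_RGB2HSV)
n,l,st,ce=cv2.connectedComponentsWithStats(((hsv[...,1]<40)&(hsv[...,2]>150))[10:135,225:350].astype(np.uint8))
sc=[];ringl=None
for i in range(1,n):
    p=ce[i]+[225,10]
    if 30<st[i,4]<160 : sc.append(p); print("screw",p,st[i,4])
    elif st[i,4]<3000: print("comp",p,st[i])
P=plane(c,[p for p in sc],.014); print(P, P.mean(0))
red=((hsv[...,0]<8)|(hsv[...,0]>172))&(hsv[...,1]>120); red[:, 350:]=0
k=max(cv2.findContours(red.astype(np.uint8),0,1)[0],key=cv2.contourArea)
print("knob",cv2.minEnclosingCircle(plane(c,k[:,0],.084)[:,:2].astype(np.float32)))
np.set_printoptions(linewidth=250)
print(g[84:114,272:322:1])
```

```text
screw [316.5   27.88] 100
comp [291.34104046  72.30956969] [  32   32   63   68 1557]
screw [242.20879121  48.84615385] 91
screw [334.61797753 105.31460674] 89
screw [264.26190476 123.91666667] 84
[[0.57263872 0.29371131 0.014     ]
 [0.5723936  0.21966718 0.014     ]
 [0.64631643 0.29330119 0.014     ]
 [0.64611457 0.21952011 0.014     ]] [0.60936583 0.25654995 0.014     ]
knob ((0.6103934645652771, 0.2570113241672516), 0.015734443441033363)
[[104 118 122 ... 178  98  79]
 [ 83 103 116 ... 158  88  79]
 [ 73  74  87 ... 137  86  78]
 ...
 [ 61  63  63 ...  81  82  80]
 [ 63  62  63 ...  81  78  81]
 [ 62  61  63 ...  79  79  80]]
```

Run:
```python
from h import *
c=load("w1"); im=c["image"]; hsv=cv2.cvtColor(im,cv2.COLOR_RGB2HSV)
m=((hsv[...,1]<40)&(hsv[...,2]>150)).astype(np.uint8)
n,l,st,ce=cv2.connectedComponentsWithStats(m)
i=l[72-0,310]; print(st[i])
k=cv2.findContours((l==i).astype(np.uint8),0,cv2.CHAIN_APPROX_NONE)[0][0][:,0]
P=plane(c,k,.03)[:,:2]
(ce_,rad)=cv2.minEnclosingCircle(P.astype(np.float32)); print("silver",ce_,rad)
for p,q in zip(k,P): print(p,np.round((q-[.6095,.256])*1000,1),end="; ") if q[0]>.6095+.008 and abs(q[1]-.256)<.017 else 0
```

```text
[ 257   42   63   68 1557]
silver (0.6094233989715576, 0.2565337121486664) 0.030343228951096535
[278 107] [ 24.3 -16.2]; [279 108] [ 25.4 -15.5]; [280 108] [ 25.7 -14.6]; [281 108] [ 25.9 -13.7]; [282 108] [ 26.2 -12.8]; [283 109] [ 27.3 -12.1]; [284 109] [ 27.5 -11.1]; [285 108] [ 26.9 -10. ]; [285 107] [26.  -9.7]; [285 106] [25.1 -9.4]; [284 105] [ 24.  -10.1]; [284 104] [23.1 -9.9]; [284 103] [22.2 -9.6]; [283 102] [ 21.1 -10.3]; [283 101] [ 20.2 -10. ]; [283 100] [19.3 -9.8]; [283  99] [18.4 -9.5]; [282  98] [ 17.3 -10.2]; [282  97] [16.4 -9.9]; [282  96] [15.5 -9.7]; [281  95] [ 14.4 -10.3]; [281  94] [ 13.5 -10.1]; [280  94] [ 13.3 -11. ]; [279  94] [ 13.1 -11.9]; [278  93] [ 11.9 -12.6]; [277  93] [ 11.7 -13.5]; [276  92] [ 10.6 -14.2]; [275  92] [ 10.3 -15.1]; [274  91] [  9.2 -15.7]; [273  91] [  9.  -16.7]; [302  82] [ 8.1 12.1]; [302  83] [ 9.  11.9]; [302  84] [ 9.8 11.6]; [302  85] [10.7 11.4]; [303  86] [11.8 12.1]; [303  87] [12.7 11.8]; [303  88] [13.5 11.6]; [304  89] [14.7 12.3]; [304  90] [15.5 12. ]; [304  91] [16.4 11.8]; [304  92] [17.3 11.5]; [305  93] [18.4 12.2]; [305  94] [19.3 12. ]; [305  95] [20.2 11.7]; [306  96] [21.3 12.4]; [306  97] [22.2 12.2]; [306  98] [23.1 12. ]; [306  99] [23.9 11.7]; [307 100] [25.1 12.4]; [307 101] [26.  12.2]; [307 102] [26.8 11.9]; [308 102] [27.1 12.8]; [309 101] [26.4 14. ]; [310 100] [25.8 15.2]; [311  99] [25.1 16.3];
```

```bash
python3 -m crank '[[[75,-642,31,40,1],[75,-642,31,40,1],[75,-642,31,40,1],[75,-642,31,40,1],[75,-642,31,40,1],[75,-642,31,40,1],[75,-642,31,40,1],[75,-642,31,40,1],[75,-642,31,40,1],[75,-642,31,40,1],[75,-642,31,40,1],[75,-642,31,40,1],[75,-642,31,40,1],[75,-642,31,40,1],[75,-642,31,40,1],[75,-642,31,40,1],[75,-642,31,40,1],[75,-642,31,40,1]]]'
cat > blue.py <<'E'
from h import *
import sys
c=shot("wrist",sys.argv[1]); hsv=cv2.cvtColor(c["image"],cv2.COLOR_RGB2HSV)
m=((hsv[...,0]>100)&(hsv[...,0]<130)&(hsv[...,1]>90)).astype(np.uint8)
k=max(cv2.findContours(m,0,cv2.CHAIN_APPROX_NONE)[0],key=cv2.contourArea)[:,0]
v=hsv[...,2][m>0]; print("v pct",np.percentile(v,[5,20,50,80]))
m2=(m&(hsv[...,2]>0.85*np.percentile(v,70))).astype(np.uint8)
k=max(cv2.findContours(m2,0,cv2.CHAIN_APPROX_NONE)[0],key=cv2.contourArea)[:,0]
P=(plane(c,k,.016)[:,:2]*1e5).astype(np.int32)
(ctr,rad)=cv2.minEnclosingCircle(P.astype(np.float32)); ctr=np.array(ctr)/1e5
h=cv2.convexHull(P); rect=cv2.minAreaRect(h.astype(np.float32))
M=cv2.moments(P); g=np.array([M["m10"],M["m01"]])/M["m00"]/1e5; d=ctr-g; a=np.degrees(np.arctan2(d[1],d[0]))
print("ctr",ctr,rad/1e5,"dir",a,"rect",np.array(rect[0])/1e5,np.array(rect[1])/1e5,rect[2])
ca,sa=np.cos(np.radians(a)),np.sin(np.radians(a)); q=(P/1e5-ctr)@np.array([[ca,-sa],[sa,ca]])*1000
for sg in (1,-1):
  for nm,lo,hi in (("slot",8,14),("flat",24,29)):
    s=q[(q[:,1]*sg>lo)&(q[:,1]*sg<hi)&(q[:,0]>(-2 if nm=="slot" else -10))&(q[:,0]<(22 if nm=="slot" else 10))]
    f=np.polyfit(s[:,0],s[:,1],1); print(nm,sg,len(s),"angle",a+np.degrees(np.arctan(f[0])),"off",f[1])
print("yaw",yaw(),"pos",r.read_state()["ee_pos"],"shift to ctr",shift([*ctr,.1]))
E
python3 blue.py w2
```

```text
time: 4.0
ee_pos: [0.4876, -0.3419, 0.1695]
eef_rot: [0.456, 0.89, 0.0, 0.0]
ft_force: [-0.6, -0.4, 0.2]
width: 0.0871
grip_force: 0.0
v pct [  6.25  14.    24.   187.  ]
ctr [ 0.45184988 -0.29404994] 0.0297959130859375 dir 125.9272663439499 rect [ 0.45239039 -0.29499748] [0.05389    0.05615964] 36.98039627075195
slot 1 27 angle 125.02015913917266 off 11.954852438362282
flat 1 22 angle 126.08186798723192 off 26.594347033577545
slot -1 27 angle 128.08937472648566 off -12.07253479313332
flat -1 22 angle 123.27667355233199 off -26.46216328725261
yaw 35.66957516077165 pos [ 0.48744803 -0.34216171  0.1695238 ] shift to ctr [59.83379601 -0.88912124 69.53169366]
```

View pics/w2.png

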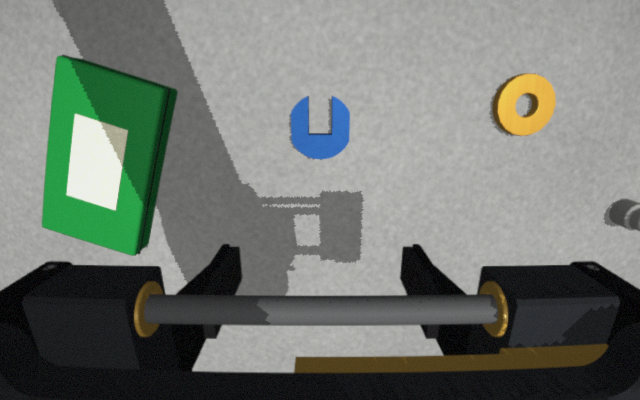

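The blue disc is at (320,127) with its slot mouth pointing up in the image, aligned with the tool. The brass ring (523,104) and the green box are clear of the fingers. Next: grasp.

```bash
python3 -m crank '[[[30,-1,40,0,1],[60,-1,80,0,1],[60,-1,120,0,1],[60,-1,150,0,1],[60,-1,160,0,1],[60,-1,166,0,1],[60,-1,166,0,1],[60,-1,166,0,1],[60,-1,166,0,-1],[60,-1,166,0,-1],[60,-1,166,0,-1],[60,-1,166,0,-1],[60,-1,166,0,-1],[60,-1,166,0,-1],[60,-1,166,0,-1],[60,-1,166,0,-1]]]' 30
python3 -c "
from h import *
s=r.read_state();print(s['ee_pos'],s['width'],s['grip_force'],s['ft_force'],yaw())"
```

```text
time: 5.65
ee_pos: [0.4513, -0.2948, 0.0036]
eef_rot: [0.457, 0.889, 0.0, 0.0]
ft_force: [-0.3, 0.5, 2.7]
width: 0.0537
grip_force: 30.0
[ 0.45125404 -0.29481893  0.00358845] 0.05371231612933628 29.998934268951416 [-0.3488577   0.54877806  2.72471491] 35.576203845857286
```

Gripped at 53.7 mm. Next: lift and carry to the far (+x) side of the pillar, turning the mouth to face −x.

```bash
python3 -m crank '[[[0,0,-40,0,-1],[0,0,-85,0,-1],[12,20,-126,0,-1],[35,60,-126,-4,-1],[60,103,-126,-10,-1],[85,146,-126,-17,-1],[110,189,-126,-24,-1],[135,232,-126,-31,-1],[160,275,-126,-38,-1],[185,318,-126,-45,-1],[210,361,-126,-51,-1],[235,404,-126,-54.4,-1],[258,444,-126,-54.4,-1],[278,480,-126,-54.4,-1],[293,506,-126,-54.4,-1],[300,518,-126,-54.4,-1],[303,523,-126,-54.4,-1],[303,523,-126,-54.4,-1],[303,523,-126,-54.4,-1]]]'
python3 - <<'E'
from h import *
c=shot("wrist","w3"); shot("top","t3")
s=r.read_state();print(s['ee_pos'],s['width'],s['grip_force'],s['ft_force'],yaw(),"to pre",shift([.70,.2565,.0376]),"to seat",shift([.6094,.2565,.0376]))
a=cv2.imread("pics/w3.png");b=cv2.imread("pics/t3.png")[60:260,60:320]
cv2.imwrite("pics/v3.png",np.hstack([a[:,100:540],cv2.resize(b,(520,400))])[:,:])
im=np.hstack([a[:,120:520],cv2.resize(b[:,:],(400,308)).repeat(1,0) if 0 else cv2.copyMakeBorder(cv2.resize(b,(400,308)),0,92,0,0,0)])
cv2.imwrite("pics/v3.png",im)
E
```

```text
time: 7.55
ee_pos: [0.7003, 0.2543, 0.1295]
eef_rot: [0.001, 1.0, -0.0, -0.0]
ft_force: [-0.7, -0.8, -0.5]
width: 0.0538
grip_force: 30.0
[0.7003874  0.25423656 0.12986041] 0.053499255940646466 29.998441636562347 [0.3000414  0.02581931 0.13303031] 89.87617450546102 to pre [ 0.41424748  2.30096279 92.25936891] to seat [91.01403336  2.10516163 92.23788482]
```

View pics/v3.png

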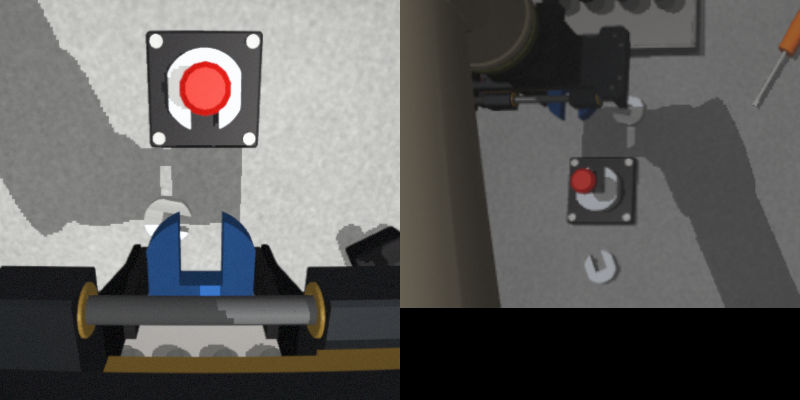

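The held blue disc (wrist crop, about 200,250) faces the pillar (205,90), with its slot opposite the silver one's and about 2 mm of lateral correction needed. Next: descend beside the knob, then slide in.

```bash
python3 -m crank '[[[0,2,30,0,-1],[0,2,60,0,-1],[0,2,80,0,-1],[0,2,92,0,-1],[0,2,92,0,-1],[5,2,92,0,-1],[15,2,92,0,-1],[25,2,92,0,-1],[30,2,92,0,-1],[30,2,92,0,-1]]]'
python3 - <<'E'
from h import *
c=shot("scene","s4")
s=r.read_state();print(s['ee_pos'],s['ft_force'],yaw(),"to seat",shift([.6094,.2565,.0376]))
cv2.imwrite("pics/s4c.png",cv2.resize(c["image"][230:360,300:480,::-1],(720,520),interpolation=cv2.INTER_CUBIC))
E
```

```text
time: 8.65
ee_pos: [0.6703, 0.2584, 0.039]
eef_rot: [0.0, 1.0, 0.001, 0.001]
ft_force: [0.5, -0.1, -0.2]
width: 0.0539
grip_force: 30.0
[0.67069827 0.25818143 0.03881095] [ 0.06102697 -0.75817219 -0.37144381] 89.98640894303857 to seat [61.29965167 -1.6970531   1.11561735]
```

View pics/s4c.png

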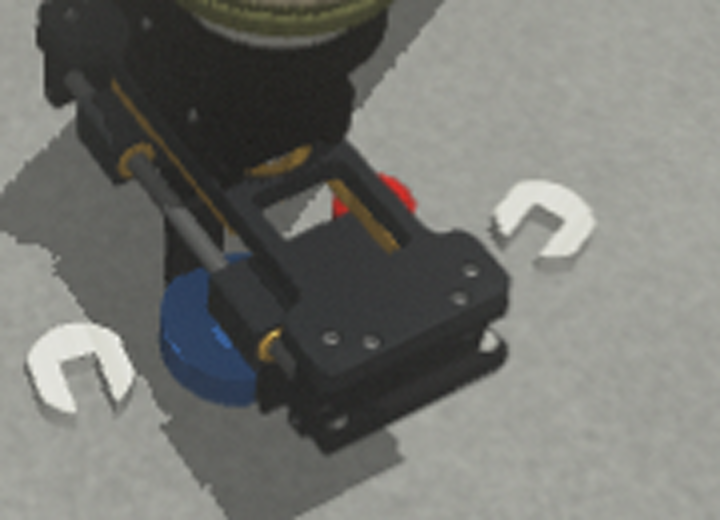

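Blue is level, raised above the table and clear of the small loose spacers. Next: slide in.

```bash
python3 -m crank '[[[10,-1,0,0,-1],[20,-1,0,0,-1],[30,-1,0,0,-1],[38,-1,0,0,-1],[45,-1,0,0,-1],[51,-1,0,0,-1],[56,-1,0,0,-1],[60,-1,0,0,-1],[61,-1,0,0,-1],[61,-1,0,0,-1],[61,-1,0,0,-1]]]'
python3 - <<'E'
from h import *
c=shot("wrist","w5"); s=r.read_state();print(s['ee_pos'],s['ft_force'],s['width'],yaw(),"to seat",shift([.6094,.2565,.0336]))
E
```

```text
time: 9.8
ee_pos: [0.6095, 0.2568, 0.0376]
eef_rot: [0.0, 1.0, 0.0, 0.0]
ft_force: [0.3, 0.5, -1.2]
width: 0.0539
grip_force: 30.0
[0.60951319 0.25681592 0.03756213] [-0.45542882 -0.02336499 -1.3189959 ] 0.0538306764297836 89.964455647712 to seat [ 0.11383685 -0.31620887  3.96208544]
```

View pics/w5.png

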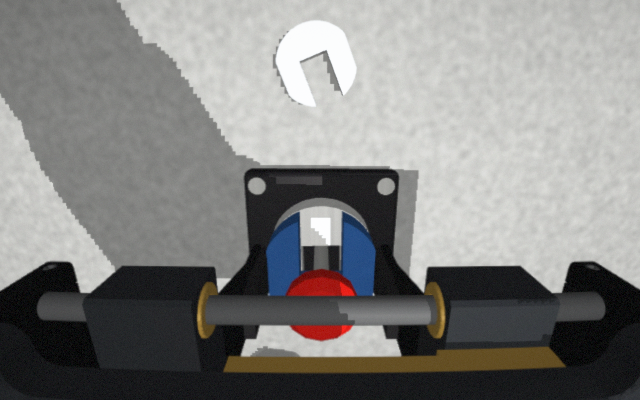

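The blue slot straddles the stem at (320,260), with no contact force. Next: lower onto the silver spacer and check for contact.

```bash
python3 -m crank '[[[0,0,2,0,-1],[0,0,3,0,-1],[0,0,3.5,0,-1],[0,0,3.5,0,-1],[0,0,3.5,0,-1]]]'
```

```text
time: 10.35
ee_pos: [0.6093, 0.2569, 0.034]
eef_rot: [0.0, 1.0, 0.0, 0.0]
ft_force: [-0.1, -0.3, 0.1]
width: 0.0537
grip_force: 30.0
```

```bash
python3 -m crank '[[[0,0,0.5,0,-1],[0,0,1,0,-1],[0,0,1,0,-1],[0,0,1,0,-1]]]'
```

```text
time: 10.75
ee_pos: [0.6094, 0.2569, 0.0336]
eef_rot: [0.0, 1.0, 0.0, 0.0]
ft_force: [-2.9, -0.9, 5.3]
width: 0.0536
grip_force: 30.0
```

Contact is about 5 N. Next: open and retreat straight up, with the fingers passing either side of the knob.

```bash
python3 -m crank '[[[0,0,1,0,0.2],[0,0,1,0,0.5],[0,0,1,0,1],[0,0,1,0,1],[0,0,1,0,1],[0,0,1,0,1],[0,0,-20,0,1],[0,0,-60,0,1],[0,0,-110,0,1],[0,0,-160,0,1],[40,0,-180,0,1],[-40,0,-180,0,1],[-90,0,-180,0,1],[-110,0,-180,0,1],[-110,0,-180,0,1],[-110,0,-180,0,1]]]'
python3 - <<'E'
from h import *
c=shot("wrist","w6"); d=shot("scene","s6")
a=cv2.imread("pics/w6.png");b=cv2.imread("pics/s6.png")
h,w=a.shape[:2]
q=proj(c,[[.6094,.2565,.046]])[0].astype(int); print(q)
y0=np.clip(q[1]-60,0,h-120);x0=np.clip(q[0]-60,0,w-120)
cv2.imwrite("pics/v6.png",np.hstack([cv2.resize(a[y0:y0+120,x0:x0+120],(390,390),interpolation=2),cv2.resize(b[255:355,340:440],(390,390),interpolation=2)]))
hsv=cv2.cvtColor(c["image"],cv2.COLOR_RGB2HSV)
m=((hsv[...,0]>100)&(hsv[...,0]<130)&(hsv[...,1]>90)&(hsv[...,2]>100)).astype(np.uint8)
k=max(cv2.findContours(m,0,cv2.CHAIN_APPROX_NONE)[0],key=cv2.contourArea)[:,0]
print("blue",cv2.minEnclosingCircle(plane(c,k,.046)[:,:2].astype(np.float32)))
E
```

```text
time: 12.35
ee_pos: [0.7196, 0.2563, 0.2105]
eef_rot: [0.001, 1.0, -0.001, -0.001]
ft_force: [-0.2, -0.4, 0.4]
width: 0.0872
grip_force: 0.0
[321  70]
blue ((0.6086104512214661, 0.2564546763896942), 0.030552387237548828)
```

View pics/v6.png

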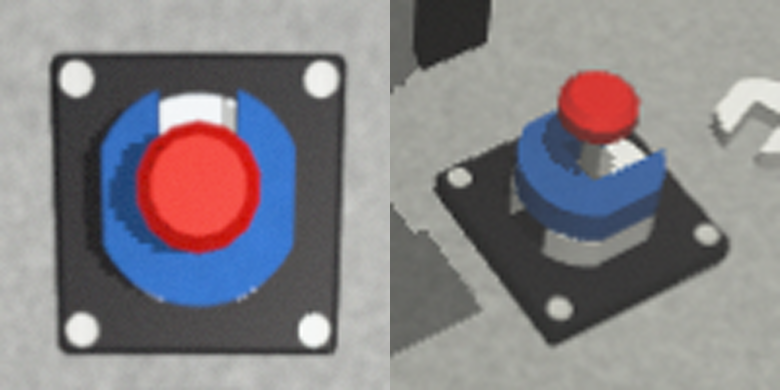

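The blue spacer lies flat on the silver one, centred within about 1 mm, with the stem inside its slot and the slots opposed. The arm is clear, so I'm handing in.

```bash
python3 -c "
from bench import r
print(r.close_job())"
```

```text
the job is handed in; nothing more can be done
None
```

The job is handed in at about 12.5 s: the blue spacer lies flat on the silver one, fully on the stem under the red knob with its slot facing the opposite way; the silver spacer was only touched from above and the black spacer was never approached.

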